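Load the oil tester tray in reverse order

TASK

Move the four oil sample vials from the white sample tray to the grey steel tester tray so that their order is reversed with respect to the yellow ends: the vial that starts next to the white tray's yellow end goes into the steel tray's compartment farthest from its yellow end, and so on, until the vial that starts farthest from the yellow end stands next to the steel tray's yellow end. The vials are glass: keep them upright, set each one gently down on the floor of its compartment before you let go; leave the beaker, the copper cup and the glove box where they are.

Things in the scene. Friction and masses are not known exactly. Their poses are not given: they have to be found in the camera images.
- vial_red: loose amber glass sample vial with white label band and red cap: an upright cylinder 30 mm in diameter all the way up, 85 mm tall (the red cap is the top 22 mm), about 70 g. Origin: centre of its underside, z up the vial.
- vial_blue: loose amber glass sample vial with white label band and blue cap: an upright cylinder 30 mm in diameter all the way up, 85 mm tall (the blue cap is the top 22 mm), about 70 g. Origin: centre of its underside, z up the vial.
- vial_green: loose amber glass sample vial with white label band and green cap: an upright cylinder 30 mm in diameter all the way up, 85 mm tall (the green cap is the top 22 mm), about 70 g. Origin: centre of its underside, z up the vial.
- vial_black: loose amber glass sample vial with white label band and black cap: an upright cylinder 30 mm in diameter all the way up, 85 mm tall (the black cap is the top 22 mm), about 70 g. Origin: centre of its underside, z up the vial.
- tab_red: fixed red tab, 32 x 16 mm, on the +x rim of the sample tray beside the compartment where the red-capped vial stands at the start; it stays there for good and keeps the record of the order. Its top is 39 mm above the table. Origin: on the table level under the centre of that compartment (the tab itself is 31 mm along +x).
- tab_blue: fixed blue tab, 32 x 16 mm, on the +x rim of the sample tray beside the compartment where the blue-capped vial stands at the start; it stays there for good and keeps the record of the order. Its top is 39 mm above the table. Origin: on the table level under the centre of that compartment (the tab itself is 31 mm along +x).
- tab_green: fixed green tab, 32 x 16 mm, on the +x rim of the sample tray beside the compartment where the green-capped vial stands at the start; it stays there for good and keeps the record of the order. Its top is 39 mm above the table. Origin: on the table level under the centre of that compartment (the tab itself is 31 mm along +x).
- tab_black: fixed black tab, 32 x 16 mm, on the +x rim of the sample tray beside the compartment where the black-capped vial stands at the start; it stays there for good and keeps the record of the order. Its top is 39 mm above the table. Origin: on the table level under the centre of that compartment (the tab itself is 31 mm along +x).
- sample_tray: fixed white plastic tray with coloured tabs on one rim, at any yaw, the vials in it in any order. Row of 4 compartments along its y, each 46 x 46 mm inside, at y = 76.5, 25.5, -25.5, -76.5 mm, x = 0; floor 5 mm, wall tops 35 mm above the table, walls 5 mm thick, 56 mm wide over all. Bright yellow end block from y = +104.5 to +122.5 mm, 35 mm high. Origin: on the table under the row's middle, z up.
- tester_tray: fixed grey steel tray without tabs, empty at the start, at any yaw. Same shape, sizes, axes and origin as the white tray: compartments 46 x 46 mm at y = 76.5, 25.5, -25.5, -76.5 mm, floor 5 mm and wall tops 35 mm above the table, bright yellow block at the +y end. Vials stand 51 mm apart in a row: grip them with the fingers closing across the row (along the tray's x).
- beaker: bystander: loose empty glass beaker, 68 mm across, 85 mm tall. Origin: centre of its underside.
- copper_cup: bystander: loose copper test cup, 52 mm across, 50 mm tall. Origin: centre of its underside.
- glove_box: bystander: loose cardboard glove box, 220 (x) x 110 (y) x 80 mm. Origin: centre of its underside.

How it is judged:
By the outcome, as a careful person would: the job done as asked, in the order asked, and still so for the second after the job is handed in, with the robot touching nothing.
It also fails if it takes over 120 s, if anything falls off the work surface, if the arm or the gripper's body presses on something with over 40 N, if the wrist force passes 120 N, or if a joint passes its speed limit or range.

ROBOT

A 6-joint arm with a two-finger parallel gripper is mounted at the origin on the work surface. World frame = base frame: x ahead of the robot, y to its left, z up, the work surface at z = 0. Lengths are in m, angles in rad, forces in N, time in s.
With the tool pointing down it reaches from about 0.25 to 0.725 m from the base axis. Payload 4 kg.
Tool frame: the origin (TCP) lies midway between the tips of the shut fingers; the grasp point (between the pads) lies 19 mm behind it; z points along the fingers, y is the line along which they close (so a half turn about z gives the same grasp; the last joint's range is limited). The gripper opens to 85 mm and grips with 20 to 120 N. Pads are 22 mm wide; open, the fingers measure 114 mm over their backs; the gripper's body (76 mm by 85 mm) begins 54 mm behind the grasp point. The pads swing forward as they close: fully open they stand 13 mm farther back than shut.
Start: joints at [-1.187, 0.241, 0.005, 1.335, 0, 1.571], TCP at [0.187, -0.464, 0.231] pointing down, gripper open.
Joint ranges: [-2.72, 2.72], [-1.05, 1.87], [-1.09, 1.28], [-1.99, 2.15], [-1.42, 1.44], [-3.14, 3.14]. Speed limits (rad/s): [2.79, 2.79, 3.14, 3.14, 3.14, 3.14].

INTERFACE

Orientations are given as a unit quaternion [x, y, z, w].
In Python, from workcell import bot, camera, job_done gives the robot as it stands.
- The arm moves only by the tool carry_out, never from a script. Its argument "plan" is a list of rows, each an object of numbers: "dx", "dy", "dz": the shift along the tool's x, y, z in mm; "twist": the turn about the tool's z in degrees; "fingers": the closure, from -1 (fully open) to 1 (shut). In form: [{"dx": .., "dy": .., "dz": .., "twist": .., "fingers": ..}, ...]. A call has exactly 5 rows; each row is the pose to reach, as a shift and turn from the pose commanded when the call began, along the tool's axes at that moment; what a row does not reach only later rows make up. A row lasts 1/12 s, in which the tool goes at most 41.7 mm and 7.16 degrees, less where a joint would pass 70% of its speed; a pose out of reach is approached as far as the arm can. A call with a gripper value outside its range is refused whole. The fingers move at their own pace and stop on an object; the grip force is fixed at half the most. Time passes only in rows, so rows that repeat a pose let the fingers close, or fill a call up. It gives the time, the measured TCP pose, the force, the opening and the grip force at its end, in the units of the state.
- bot.get_obs(): the state, without advancing time (a new reading comes with each control period).
- camera(name): name is "scene" or "side" or "wrist"; returns a dict with "image" (400x640x3 uint8, red, green, blue), "intrinsics" (3x3 intrinsics, pixels), "eye" and "attitude" of the camera in the world. Camera axes: x right, y down, z forward; pixel columns grow to the right and rows downward; lengths in m; the calibration is good to about 2 mm. A picture is of the moment at which its call begins. There is no depth.
- job_done(): hands the job in; it is judged then, once.
The state is a dict: "clock": time; "joint_pos": joint angles; "joint_vel": joint speeds; "tau": joint torques, N m; "eef_pos": TCP position; "tool_rot": TCP orientation; "ft_force": force on the tool from outside, world axes, zero at the start; "ft_torque": the same for the moment, N m; "grip_width": finger opening in m; "grasp_force": force on a finger pad.
Only numpy, scipy, OpenCV 4.12 (cv2) and the standard library are available. Lean on these libraries where they do the work, as an engineer would, in place of code of your own. Each camera call takes 0.05 s, during which the arm holds its last target. There are 200 camera calls.

## Working session

There is one attempt and no reset: what is moved stays moved. The work goes in short steps, Python scripts to look and compute and a tool call to move; the robot and the scene stay as the last step left them, time stands still between calls to the robot, and variables do not carry over. Pictures are saved under pics/ and viewed, at most 14 in all, crops included, and the job is handed in when it is done.

Besides the shell and the picture viewer there is one more tool, called after "Request:" in YAML: its name, and indented under it one key for each argument. carry_out: Moves the arm, as the interface text tells. Its arguments: {"type":"object","properties":{"plan":{"type":"array","items":{"type":"object","properties":{"dx":{"type":"number"},"dy":{"type":"number"},"dz":{"type":"number"},"twist":{"type":"number"},"fingers":{"type":"number"}}}}},"required":["plan"]}

```bash
mkdir -p pics; ls
cat > h.py <<'E'
import numpy as np, cv2
from scipy.spatial.transform import Rotation as R
from workcell import bot, camera, job_done
def snap(n,f):
    c=camera(n); cv2.imwrite(f'pics/{f}.png',c['image'][:,:,::-1]); np.savez(f'pics/{f}.npz',K=c['intrinsics'],eye=c['eye'],att=c['attitude']); return c
def att(a):
    a=np.array(a); return a if a.shape==(3,3) else R.from_quat(a).as_matrix()
def ray(f,uv,z):
    d=np.load(f'pics/{f}.npz'); p=att(d['att'])@np.linalg.inv(d['K'])@[uv[0],uv[1],1]
    return d['eye']+p*(z-d['eye'][2])/p[2]
def proj(f,P):
    d=np.load(f'pics/{f}.npz'); q=d['K']@(att(d['att']).T@(np.array(P)-d['eye'])); return q[:2]/q[2]
E
python3 - <<'E'
from h import *
for n in ['scene','side','wrist']:
    c=snap(n,n+'0'); print(n,c['eye'],c['attitude'])
print(bot.get_obs())
E
```

```text
pics
scene [1.42285366 0.82252253 0.72138549] [ 0.37309702  0.79050583 -0.44017343 -0.20529613]
side [0.27260967 0.65791146 0.72961882] [-0.26465859  0.89600778 -0.34099618  0.1041513 ]
wrist [ 0.25282099 -0.43700993  0.3742084 ] [ 0.82064355 -0.5534821  -0.0803757   0.11722401]
{'clock': 0.15, 'joint_pos': array([-1.18696408e+00,  2.41259267e-01,  4.04969310e-03,  1.33522893e+00,
        6.48040189e-06,  1.57078380e+00]), 'joint_vel': array([-9.07439404e-04, -1.84596179e-03,  3.54217945e-03, -3.68192138e-04,
        5.64911493e-04,  9.72433461e-05]), 'tau': array([-4.67525042e-04, -3.72635829e+01,  2.52637875e+01,  1.23700031e-02,
       -6.49400840e-05, -5.19003294e-06]), 'eef_pos': array([ 0.18705913, -0.46316928,  0.23061393]), 'tool_rot': array([ 9.81639030e-01,  1.90746270e-01, -1.53429262e-04, -8.06635095e-04]), 'ft_force': array([-0.54153232, -0.09749191,  0.52756728]), 'ft_torque': array([ 0.01393629, -0.01905654, -0.03859351]), 'grasp_force': 0.0, 'grip_width': 0.08499001745860811}
```

View pics/scene0.png

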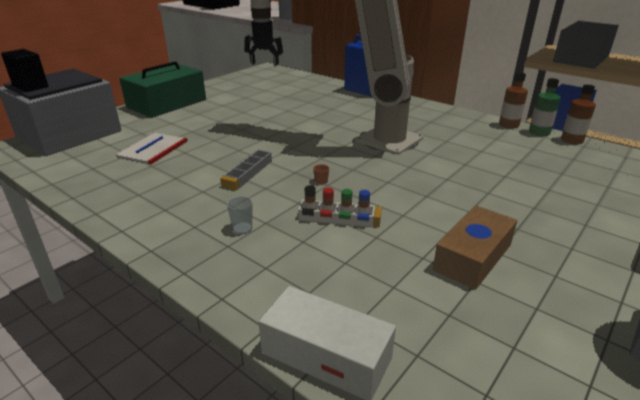

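View pics/side0.png

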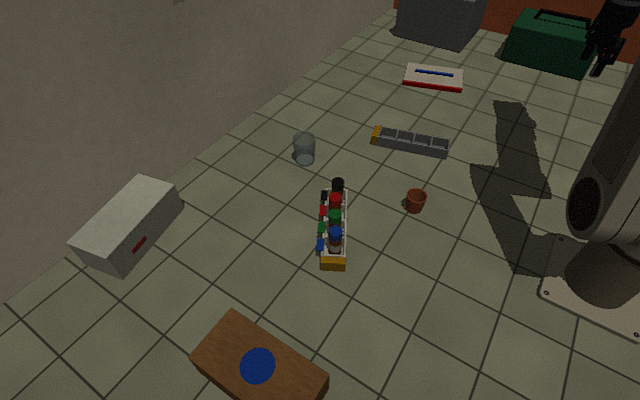

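The order from the white tray's yellow end (side view, yellow at about 333,265) is blue, green, red, black. The steel tray's yellow end is at about (376,134), and its far end is at about (448,150). Next I'll enlarge both trays.

Run:
```python
from h import *
im=cv2.imread('pics/side0.png')
def crop(a,f,x0,y0,w,h,s): cv2.imwrite(f'pics/{f}.png',cv2.resize(a[y0:y0+h,x0:x0+w],None,fx=s,fy=s,interpolation=cv2.INTER_CUBIC))
a=cv2.resize(im[170:280,300:370],None,fx=5,fy=5,interpolation=cv2.INTER_CUBIC)
b=cv2.resize(im[115:165,365:455],None,fx=5,fy=5,interpolation=cv2.INTER_CUBIC)
o=np.zeros((550,800,3),np.uint8); o[:550,:350]=a; o[:250,350:]=b
cv2.imwrite('pics/c1.png',o)
im=cv2.imread('pics/scene0.png')
a=cv2.resize(im[180:230,292:387],None,fx=5,fy=5,interpolation=cv2.INTER_CUBIC)
b=cv2.resize(im[148:192,217:277],None,fx=5,fy=5,interpolation=cv2.INTER_CUBIC)
o=np.zeros((250,775,3),np.uint8); o[:250,:475]=a; o[:220,475:]=b
cv2.imwrite('pics/c2.png',o)
```

```text
(no output)
```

View pics/c1.png

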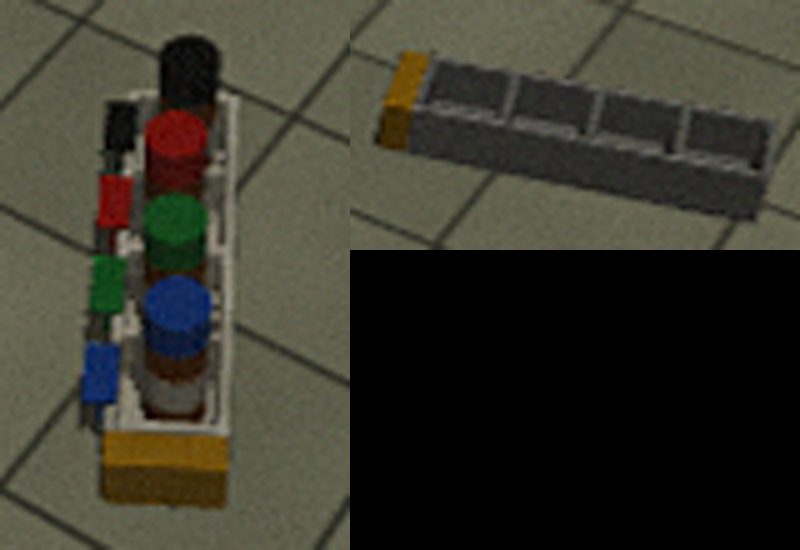

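View pics/c2.png

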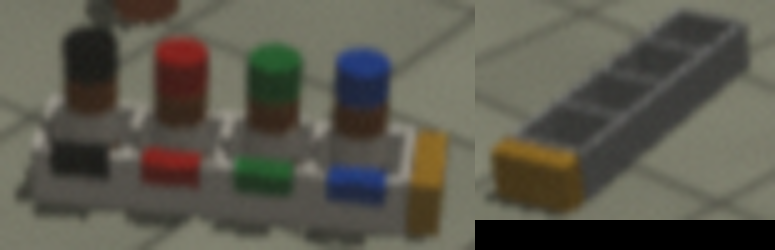

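```bash
cat > fit.py <<'E'
from h import *
from scipy.optimize import least_squares
S=lambda u,v:((u+.5)/5-.5+300,(v+.5)/5-.5+170)
T=lambda u,v:((u-350+.5)/5-.5+365,(v+.5)/5-.5+115)
A=lambda u,v:((u+.5)/5-.5+292,(v+.5)/5-.5+180)
B=lambda u,v:((u-475+.5)/5-.5+217,(v+.5)/5-.5+148)
def fit(obs,x0):
    def P(x,l):
        c,s=np.cos(x[2]),np.sin(x[2]); return [x[0]+(c*l[0]-s*l[1])/1e3,x[1]+(s*l[0]+c*l[1])/1e3,l[2]/1e3]
    f=lambda x:np.ravel([proj(n,P(x,l))-np.array(uv) for n,uv,l in obs])
    r=least_squares(f,x0,loss='soft_l1'); return r.x,f(r.x).reshape(-1,2)
if __name__=='__main__':
    s,c='side0','scene0'
    W=[(s,S(105,432),(28,104.5,35)),(s,S(228,434),(-28,104.5,35)),(s,S(103,464),(28,122.5,35)),(s,S(228,467),(-28,122.5,35)),
       (s,S(133,92),(28,-104.5,35)),(s,S(238,97),(-28,-104.5,35)),
       (s,S(100,499),(28,122.5,0)),(s,S(226,506),(-28,122.5,0)),
       (c,A(414,132),(-28,104.5,35)),(c,A(447,132),(-28,122.5,35)),(c,A(437,183),(28,122.5,35)),(c,A(408,181),(28,104.5,35)),
       (c,A(435,236),(28,122.5,0)),(c,A(407,233),(28,104.5,0))]
    caps={'blue':((178,303),(363,56)),'green':((176,219),(274,55)),'red':((177,137),(182,48)),'black':((189,57),(91,38))}
    q=ray(s,S(165,450),.035); q2=ray(s,S(185,95),.035); d=q-q2; yaw=np.arctan2(-d[0],d[1])
    x,r=fit(W,[*(q+q2)[:2]/2,yaw]); print('white',x,np.degrees(x[2])); print(r.round(1).tolist())
    cs,sn=np.cos(x[2]),np.sin(x[2])
    for k,(a,b) in caps.items():
        y={'blue':76.5,'green':25.5,'red':-25.5,'black':-76.5}[k]
        print(k,ray(s,S(*a),.09).round(4),ray(c,A(*b),.09).round(4),'comp',x[0]-sn*y/1e3,x[1]+cs*y/1e3)
    Z=[(s,T(400,52),1),(s,T(431,54),2),(s,T(413,107),3),(s,T(382,103),4),(s,T(775,122),5),(s,T(757,172),6),(s,T(757,220),7),(s,T(378,147),8),
       (c,B(493,146),4),(c,B(578,155),1),(c,B(580,213),9),(c,B(493,200),8),(c,B(683,11),6),(c,B(748,28),5)]
    q=ray(s,T(398,80),.035); q2=ray(s,T(768,145),.035); d=q-q2; yaw=np.arctan2(-d[0],d[1])
    for sg in [1]:
        # near side in 'side' view = +x or -x: side cam is at +y; decide from yaw
        near=np.sign(np.array([np.cos(yaw),np.sin(yaw)])@(np.load('pics/side0.npz')['eye'][:2]-q[:2]))
        n=28*near
        L={1:(-n,122.5,35),2:(-n,104.5,35),3:(n,104.5,35),4:(n,122.5,35),5:(-n,-104.5,35),6:(n,-104.5,35),7:(n,-104.5,0),8:(n,122.5,0),9:(-n,122.5,0)}
        x,r=fit([(a,b,L[k]) for a,b,k in Z],[*(q+q2)[:2]/2,yaw]); print('steel',near,x,np.degrees(x[2])); print(r.round(1).tolist())
E
python3 fit.py
```

```text
white [0.55609063 0.17309821 0.51175584] 29.321449847988262
[[-0.2, -1.0], [0.4, -0.1], [-0.3, -0.5], [0.2, 0.3], [-0.3, -0.6], [0.2, -0.7], [0.4, 0.9], [-0.0, 0.8], [0.2, -0.8], [0.0, -0.3], [0.8, 0.5], [-0.1, 0.2], [0.3, 0.6], [-0.7, 0.5]]
blue [0.517  0.2374 0.09  ] [0.5125 0.2341 0.09  ] comp 0.5186279016442098 0.23979749295107333
green [0.5426 0.1977 0.09  ] [0.5421 0.1961 0.09  ] comp 0.5436030552602217 0.19533130690081024
red [0.5685 0.155  0.09  ] [0.5678 0.1527 0.09  ] comp 0.5685782088762336 0.1508651208505472
black [0.5912 0.107  0.09  ] [0.5908 0.1072 0.09  ] comp 0.5935533624922454 0.10639893480028413
steel -1.0 [ 0.52489976 -0.21885135 -1.30152574] -74.57193166608671
[[0.2, -0.8], [-0.2, -0.2], [-0.4, 0.2], [-0.2, -0.2], [0.6, -1.1], [2.6, 0.7], [-0.4, 0.3], [-0.4, 0.2], [14.0, 4.2], [-18.3, -1.2], [-17.5, -3.0], [15.1, 3.2], [12.1, 1.7], [-15.0, -4.4]]
```

```bash
sed -i 's/(c,B(493,146),4),(c,B(578,155),1),(c,B(580,213),9),(c,B(493,200),8),(c,B(683,11),6),(c,B(748,28),5)/(c,B(493,146),1),(c,B(578,155),4),(c,B(580,213),8),(c,B(493,200),9),(c,B(683,11),5),(c,B(748,28),6)/' fit.py
python3 fit.py | tail -2
python3 - <<'E'
from h import *
o=bot.get_obs(); M=R.from_quat(o['tool_rot']).as_matrix(); print(M.round(3), 'tool y dir',np.degrees(np.arctan2(M[1,1],M[0,1])))
d=np.load('pics/wrist0.npz'); Rc=att(d['att']); print('cam in tool',M.T@(d['eye']-o['eef_pos']), (M.T@Rc).round(3)); print(d['K'])
E
```

```text
steel -1.0 [ 0.52337233 -0.21640021 -1.30244577] -74.62464540570012
[[0.3, -0.3], [-0.1, 0.4], [-0.4, 0.8], [-0.1, 0.4], [0.8, -0.4], [2.8, 1.4], [-0.2, 1.0], [-0.4, 0.8], [-0.5, 0.7], [-2.1, 2.4], [-1.4, 0.7], [0.8, -0.4], [-1.2, -1.0], [-0.1, -1.6]]
[[ 0.927  0.374 -0.001]
 [ 0.374 -0.927  0.002]
 [ 0.    -0.002 -1.   ]] tool y dir -68.00731444725028
cam in tool [ 7.07737760e-02  1.35457527e-04 -1.43594430e-01] [[-0.    -0.96  -0.281]
 [ 1.     0.    -0.001]
 [ 0.001 -0.281  0.96 ]]
[[316.53594479   0.         321.37289322]
 [  0.         316.53594479 199.1043891 ]
 [  0.           0.           1.        ]]
```

```bash
cat > plan.py <<'E'
# usage: plan.py x,y,z,a [...]  : legs from commanded pose (file pose.txt, m / deg); prints per-call tool-frame totals, saves pose
import sys,math,numpy as np
p=np.array(np.loadtxt('pose.txt'))
for leg in sys.argv[1:]:
    t=np.array([float(v) for v in leg.split(',')])
    n=max(1,math.ceil(max(np.linalg.norm(t[:3]-p[:3])/.2,abs(t[3]-p[3])/35)))
    for i in range(n):
        d=(t-p)/(n-i); a=np.radians(p[3])
        ex=np.array([-math.sin(a),math.cos(a)]); ey=np.array([math.cos(a),math.sin(a)])
        dx,dy,dz,tw=round(1e3*d[:2]@ex),round(1e3*d[:2]@ey),round(-1e3*d[2]),round(-d[3],1)
        p=p+np.array([*(dx*ex+dy*ey)/1e3,-dz/1e3,-tw])
        print(f'call: dx {dx} dy {dy} dz {dz} twist {tw} -> {p.round(4).tolist()}')
    print('--')
np.savetxt('pose.txt',p)
E
echo 0.187 -0.464 0.231 -68.0 > pose.txt; python3 plan.py .552,-.208,.231,-74.6
```

```text
call: dx 145 dy -34 dz 0 twist 2.2 -> [0.3087, -0.3782, 0.231, -70.2]
call: dx 143 dy -39 dz 0 twist 2.2 -> [0.43, -0.293, 0.231, -72.4]
call: dx 142 dy -44 dz 0 twist 2.2 -> [0.5521, -0.2081, 0.231, -74.6]
--
```

Request:
carry_out:
  plan:
    - {"dx":29,"dy":-7,"dz":0,"twist":0.4,"fingers":-1}
    - {"dx":58,"dy":-14,"dz":0,"twist":0.9,"fingers":-1}
    - {"dx":87,"dy":-20,"dz":0,"twist":1.3,"fingers":-1}
    - {"dx":116,"dy":-27,"dz":0,"twist":1.8,"fingers":-1}
    - {"dx":145,"dy":-34,"dz":0,"twist":2.2,"fingers":-1}

```text
clock: 0.57
eef_pos: [0.3097, -0.3768, 0.231]
tool_rot: [0.985, 0.171, -0.0, -0.0]
ft_force: [0.5, -1.0, -0.6]
grip_width: 0.0853
grasp_force: 0.0
```

Request:
carry_out:
  plan:
    - {"dx":29,"dy":-8,"dz":0,"twist":0.4,"fingers":-1}
    - {"dx":57,"dy":-16,"dz":0,"twist":0.9,"fingers":-1}
    - {"dx":86,"dy":-23,"dz":0,"twist":1.3,"fingers":-1}
    - {"dx":114,"dy":-31,"dz":0,"twist":1.8,"fingers":-1}
    - {"dx":143,"dy":-39,"dz":0,"twist":2.2,"fingers":-1}

```text
clock: 0.98
eef_pos: [0.4311, -0.2916, 0.231]
tool_rot: [0.988, 0.153, -0.0, -0.0]
ft_force: [0.3, -0.5, 0.0]
grip_width: 0.0855
grasp_force: 0.0
```

Request:
carry_out:
  plan:
    - {"dx":28,"dy":-9,"dz":0,"twist":0.4,"fingers":-1}
    - {"dx":57,"dy":-18,"dz":0,"twist":0.9,"fingers":-1}
    - {"dx":85,"dy":-26,"dz":0,"twist":1.3,"fingers":-1}
    - {"dx":142,"dy":-44,"dz":0,"twist":2.2,"fingers":-1}
    - {"dx":142,"dy":-44,"dz":0,"twist":2.2,"fingers":-1}

```text
clock: 1.4
eef_pos: [0.5553, -0.205, 0.2305]
tool_rot: [0.991, 0.135, 0.001, -0.001]
ft_force: [0.2, -0.9, -0.6]
grip_width: 0.0855
grasp_force: 0.0
```

```bash
python3 - <<'E'
from h import *
c=snap('wrist','w1'); o=bot.get_obs(); print(o['clock'],o['eef_pos'],o['joint_pos'],np.degrees(R.from_quat(o['tool_rot']).as_matrix()[:2,1]))
M=R.from_quat(o['tool_rot']).as_matrix(); print(np.degrees(np.arctan2(M[1,1],M[0,1])))
E
python3 plan.py .541,.199,.231,29.3
```

```text
1.45 [ 0.556688   -0.2037939   0.23014061] [-3.52205608e-01  4.28218792e-01  2.68323260e-01  1.41017631e+00
  2.49157046e-03  2.51549697e+00] [ 15.49739942 -55.16002734]
-74.30710949848032
call: dx 32 dy -132 dz 0 twist -34.6 -> [0.5479, -0.0724, 0.231, -40.0]
call: dx 102 dy -90 dz 0 twist -34.7 -> [0.5445, 0.0636, 0.231, -5.3]
call: dx 134 dy -16 dz 0 twist -34.6 -> [0.541, 0.1985, 0.231, 29.3]
--
```

View pics/w1.png

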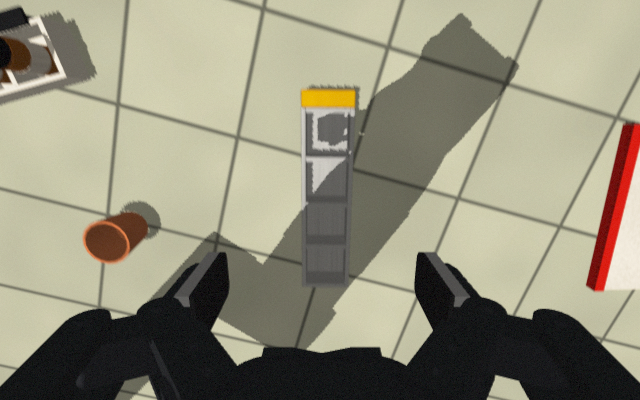

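Wrist view shows the steel tray: yellow end at about (328,98), bottom end at about y=285, empty and nearly aligned with the tool. Next is the white tray.

Request:
carry_out:
  plan:
    - {"dx":6,"dy":-26,"dz":0,"twist":-6.9,"fingers":-1}
    - {"dx":13,"dy":-53,"dz":0,"twist":-13.8,"fingers":-1}
    - {"dx":19,"dy":-79,"dz":0,"twist":-20.8,"fingers":-1}
    - {"dx":26,"dy":-106,"dz":0,"twist":-27.7,"fingers":-1}
    - {"dx":32,"dy":-132,"dz":0,"twist":-34.6,"fingers":-1}

```text
clock: 1.87
eef_pos: [0.5477, -0.071, 0.2308]
tool_rot: [0.905, 0.425, -0.0, -0.0]
ft_force: [1.0, 0.4, -1.0]
grip_width: 0.0859
grasp_force: 0.0
```

Request:
carry_out:
  plan:
    - {"dx":20,"dy":-18,"dz":0,"twist":-6.9,"fingers":-1}
    - {"dx":41,"dy":-36,"dz":0,"twist":-13.9,"fingers":-1}
    - {"dx":61,"dy":-54,"dz":0,"twist":-20.8,"fingers":-1}
    - {"dx":82,"dy":-72,"dz":0,"twist":-27.8,"fingers":-1}
    - {"dx":102,"dy":-90,"dz":0,"twist":-34.7,"fingers":-1}

```text
clock: 2.28
eef_pos: [0.5443, 0.065, 0.231]
tool_rot: [0.737, 0.676, -0.0, -0.0]
ft_force: [-0.2, -0.3, -0.1]
grip_width: 0.0852
grasp_force: 0.0
```

Request:
carry_out:
  plan:
    - {"dx":27,"dy":-3,"dz":0,"twist":-6.9,"fingers":-1}
    - {"dx":54,"dy":-6,"dz":0,"twist":-13.8,"fingers":-1}
    - {"dx":80,"dy":-10,"dz":0,"twist":-20.8,"fingers":-1}
    - {"dx":107,"dy":-13,"dz":0,"twist":-27.7,"fingers":-1}
    - {"dx":134,"dy":-16,"dz":0,"twist":-34.6,"fingers":-1}

```text
clock: 2.7
eef_pos: [0.5408, 0.1998, 0.2309]
tool_rot: [0.503, 0.864, -0.0, -0.0]
ft_force: [-0.1, -0.6, -0.3]
grip_width: 0.0856
grasp_force: 0.0
```

Request:
carry_out:
  plan:
    - {"dx":0,"dy":0,"dz":0,"twist":0,"fingers":-1}
    - {"dx":0,"dy":0,"dz":0,"twist":0,"fingers":-1}
    - {"dx":0,"dy":0,"dz":0,"twist":0,"fingers":-1}
    - {"dx":0,"dy":0,"dz":0,"twist":0,"fingers":-1}
    - {"dx":0,"dy":0,"dz":0,"twist":0,"fingers":-1}

```text
clock: 3.12
eef_pos: [0.5414, 0.1976, 0.2313]
tool_rot: [0.506, 0.862, -0.0, -0.0]
ft_force: [0.4, -0.5, -0.1]
grip_width: 0.0852
grasp_force: 0.0
```

Run:
```python
from h import *
c=snap('wrist','w2'); o=bot.get_obs(); M=R.from_quat(o['tool_rot']).as_matrix()
print(o['clock'],o['eef_pos'],o['joint_pos'],np.degrees(np.arctan2(M[1,1],M[0,1])),M[:,2], c['eye'])
a=cv2.imread('pics/w1.png')[80:290,290:365]; b=cv2.imread('pics/w2.png')[70:300,260:420]
o=np.zeros((600,740,3),np.uint8)
a=cv2.resize(a,None,fx=2.8,fy=2.8,interpolation=cv2.INTER_CUBIC); b=cv2.resize(b,None,fx=2.6,fy=2.6,interpolation=cv2.INTER_CUBIC)
o[:a.shape[0],:a.shape[1]]=a; o[:b.shape[0],250:250+b.shape[1]]=b; cv2.imwrite('pics/c3.png',o)
```

```text
3.1667 [0.54142147 0.19765648 0.23137676] [ 3.50106329e-01  3.94352589e-01  2.20406912e-01  1.39694126e+00
 -1.33173870e-04  1.41182035e+00] 29.16826753234077 [-3.94346324e-05 -1.56173956e-04 -9.99999987e-01] [0.50588659 0.25965981 0.37501134]
```

View pics/c3.png

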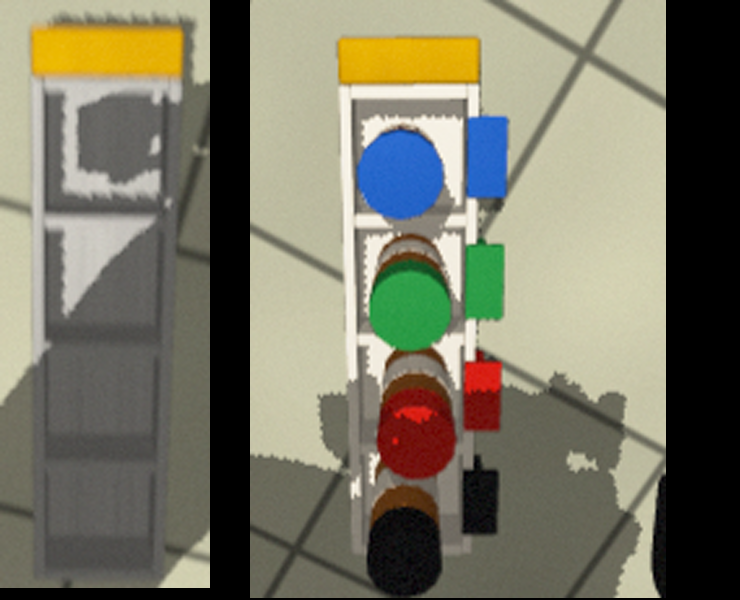

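View pics/w2.png

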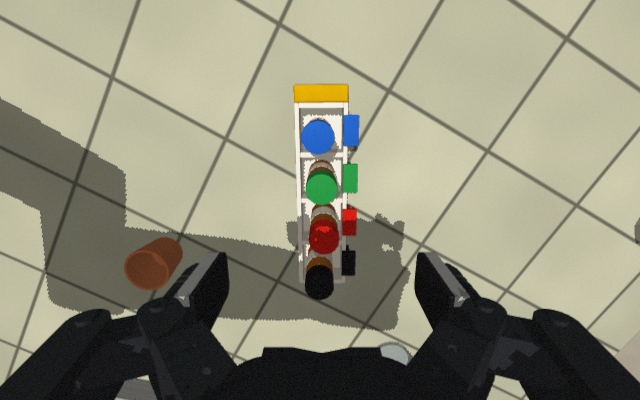

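```bash
cat > fit2.py <<'E'
from fit import *
D=lambda u,v:((u+.5)/2.8-.5+290,(v+.5)/2.8-.5+80)
E=lambda u,v:((u-250+.5)/2.6-.5+260,(v+.5)/2.6-.5+70)
L=[(-28,122.5,35),(28,122.5,35),(-28,104.5,35),(28,104.5,35),(-28,-104.5,35),(28,-104.5,35)]
xs,r=fit([('w1',D(*p),l) for p,l in zip([(32,28),(182,28),(33,77),(182,77),(35,577),(160,576)],L)],[.523,-.216,-1.302]); print('steel',xs,np.degrees(xs[2]),r.round(1).tolist())
xw,r=fit([('w2',E(*p),l) for p,l in zip([(338,38),(480,38),(340,84),(479,83),(352,551),(470,552)],L)],[.556,.173,.512]); print('white',xw,np.degrees(xw[2]),r.round(1).tolist())
def comp(x,y): return np.array([x[0]-np.sin(x[2])*y,x[1]+np.cos(x[2])*y])
for k,p,y in [('blue',(401.5,174),.0765),('green',(410.5,306),.0255),('red',(416.5,434.5),-.0255),('black',(404,552),-.0765)]:
    q=ray('w2',E(*p),.09)[:2]; c,s=np.cos(xw[2]),np.sin(xw[2]); d=q-xw[:2]
    print(k,q.round(4),'in tray',(1e3*np.array([c*d[0]+s*d[1],-s*d[0]+c*d[1]])).round(1),'dest',comp(xs,-y).round(4))
E
python3 fit2.py
```

```text
steel [ 0.52340913 -0.21932656 -1.31210472] -75.17806300790114 [[-0.6, -1.1], [1.0, -0.4], [-0.9, -0.1], [0.3, 0.6], [-0.5, 0.5], [0.9, 1.4]]
white [0.55474227 0.17189328 0.51227368] 29.351119888548148 [[-0.3, -0.7], [0.4, -0.9], [-0.6, 0.3], [0.5, 0.4], [-0.4, 0.8], [0.4, 0.3]]
blue [0.5158 0.2356] in tray [-2.7 74.6] dest [ 0.4495 -0.2389]
green [0.5411 0.1966] in tray [ 0.2 28.2] dest [ 0.4988 -0.2258]
red [0.5672 0.1544] in tray [  2.3 -21.4] dest [ 0.5481 -0.2128]
black [0.5872 0.1088] in tray [ -2.7 -70.9] dest [ 0.5974 -0.1998]
```

```bash
cat pose.txt|tr '\n' ' '; python3 plan.py .516,.236,.231,29.3 .516,.236,.05,29.3 .516,.236,.18,29.3 .4495,-.2380,.18,-75
```

```text
5.409530507219476592e-01 1.985038396986059106e-01 2.310000000000000109e-01 2.929999999999999716e+01 call: dx 45 dy -3 dz 0 twist -0.0 -> [0.5163, 0.2363, 0.231, 29.3]
--
call: dx 0 dy 0 dz 181 twist -0.0 -> [0.5163, 0.2363, 0.05, 29.3]
--
call: dx 0 dy 0 dz -130 twist -0.0 -> [0.5163, 0.2363, 0.18, 29.3]
--
call: dx -127 dy -97 dz 0 twist 34.8 -> [0.4939, 0.0781, 0.18, -5.5]
call: dx -159 dy -7 dz 0 twist 34.8 -> [0.4717, -0.0795, 0.18, -40.3]
call: dx -135 dy 86 dz 0 twist 34.7 -> [0.4499, -0.2381, 0.18, -75.0]
--
```

Request:
carry_out:
  plan:
    - {"dx":25,"dy":-2,"dz":0,"twist":0,"fingers":-1}
    - {"dx":45,"dy":-3,"dz":10,"twist":0,"fingers":-1}
    - {"dx":45,"dy":-3,"dz":40,"twist":0,"fingers":-1}
    - {"dx":45,"dy":-3,"dz":75,"twist":0,"fingers":-1}
    - {"dx":45,"dy":-3,"dz":105,"twist":0,"fingers":-1}

```text
clock: 3.58
eef_pos: [0.5167, 0.2362, 0.1255]
tool_rot: [0.506, 0.863, 0.001, 0.0]
ft_force: [-0.1, -0.2, 0.0]
grip_width: 0.0857
grasp_force: 0.0
```

Request:
carry_out:
  plan:
    - {"dx":0,"dy":0,"dz":22,"twist":0,"fingers":-1}
    - {"dx":0,"dy":0,"dz":44,"twist":0,"fingers":-1}
    - {"dx":0,"dy":0,"dz":62,"twist":0,"fingers":-1}
    - {"dx":0,"dy":0,"dz":74,"twist":0,"fingers":-1}
    - {"dx":0,"dy":0,"dz":76,"twist":0,"fingers":-1}

```text
clock: 4.0
eef_pos: [0.5149, 0.2349, 0.0476]
tool_rot: [0.506, 0.863, -0.002, -0.001]
ft_force: [-0.2, 1.1, 0.2]
grip_width: 0.0853
grasp_force: 0.0
```

Run:
```python
from h import *
c=snap('wrist','w3'); o=bot.get_obs(); print(o['clock'],o['eef_pos'])
```

```text
4.05 [0.51558569 0.23529635 0.04867063]
```

View pics/w3.png

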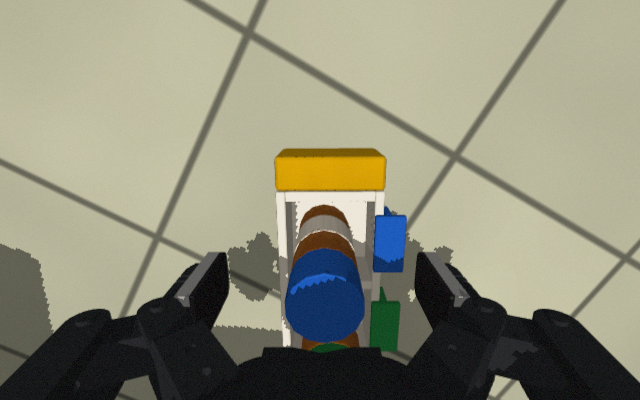

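The blue cap (325,305) sits centred between the pads, so I close.

Request:
carry_out:
  plan:
    - {"dx":0,"dy":0,"dz":0,"twist":0,"fingers":1}
    - {"dx":0,"dy":0,"dz":0,"twist":0,"fingers":1}
    - {"dx":0,"dy":0,"dz":0,"twist":0,"fingers":1}
    - {"dx":0,"dy":0,"dz":0,"twist":0,"fingers":1}
    - {"dx":0,"dy":0,"dz":0,"twist":0,"fingers":1}

```text
clock: 4.47
eef_pos: [0.5172, 0.2368, 0.0513]
tool_rot: [0.505, 0.863, 0.001, 0.001]
ft_force: [0.0, -1.0, 3.3]
grip_width: 0.0288
grasp_force: 58.7
```

Request:
carry_out:
  plan:
    - {"dx":0,"dy":0,"dz":0,"twist":0,"fingers":1}
    - {"dx":0,"dy":0,"dz":0,"twist":0,"fingers":1}
    - {"dx":0,"dy":0,"dz":0,"twist":0,"fingers":1}
    - {"dx":0,"dy":0,"dz":0,"twist":0,"fingers":1}
    - {"dx":0,"dy":0,"dz":0,"twist":0,"fingers":1}

```text
clock: 4.88
eef_pos: [0.5172, 0.2368, 0.0513]
tool_rot: [0.505, 0.863, 0.001, 0.001]
ft_force: [-1.9, -1.1, 5.7]
grip_width: 0.0288
grasp_force: 58.7
```

Request:
carry_out:
  plan:
    - {"dx":0,"dy":0,"dz":-18,"twist":0,"fingers":1}
    - {"dx":0,"dy":0,"dz":-46,"twist":0,"fingers":1}
    - {"dx":0,"dy":0,"dz":-78,"twist":0,"fingers":1}
    - {"dx":0,"dy":0,"dz":-110,"twist":0,"fingers":1}
    - {"dx":0,"dy":0,"dz":-130,"twist":0,"fingers":1}

```text
clock: 5.3
eef_pos: [0.5176, 0.2371, 0.1835]
tool_rot: [0.505, 0.863, 0.001, 0.001]
ft_force: [0.7, 0.6, -0.3]
grip_width: 0.0289
grasp_force: 59.0
```

Request:
carry_out:
  plan:
    - {"dx":-25,"dy":-19,"dz":0,"twist":7,"fingers":1}
    - {"dx":-51,"dy":-39,"dz":0,"twist":13.9,"fingers":1}
    - {"dx":-76,"dy":-58,"dz":0,"twist":20.9,"fingers":1}
    - {"dx":-102,"dy":-78,"dz":0,"twist":27.8,"fingers":1}
    - {"dx":-127,"dy":-97,"dz":0,"twist":34.8,"fingers":1}

```text
clock: 5.72
eef_pos: [0.4934, 0.0771, 0.18]
tool_rot: [0.742, 0.67, -0.0, -0.0]
ft_force: [0.9, -0.8, -0.5]
grip_width: 0.0287
grasp_force: 59.0
```

Request:
carry_out:
  plan:
    - {"dx":-32,"dy":-1,"dz":0,"twist":7,"fingers":1}
    - {"dx":-64,"dy":-3,"dz":0,"twist":13.9,"fingers":1}
    - {"dx":-95,"dy":-4,"dz":0,"twist":20.9,"fingers":1}
    - {"dx":-127,"dy":-6,"dz":0,"twist":27.8,"fingers":1}
    - {"dx":-159,"dy":-7,"dz":0,"twist":34.8,"fingers":1}

```text
clock: 6.13
eef_pos: [0.4711, -0.0805, 0.1801]
tool_rot: [0.909, 0.418, -0.0, -0.0]
ft_force: [0.7, 0.7, -1.4]
grip_width: 0.0289
grasp_force: 59.0
```

Request:
carry_out:
  plan:
    - {"dx":-27,"dy":17,"dz":0,"twist":6.9,"fingers":1}
    - {"dx":-54,"dy":34,"dz":0,"twist":13.9,"fingers":1}
    - {"dx":-81,"dy":52,"dz":0,"twist":20.8,"fingers":1}
    - {"dx":-110,"dy":70,"dz":0,"twist":27.8,"fingers":1}
    - {"dx":-135,"dy":86,"dz":0,"twist":34.7,"fingers":1}

```text
clock: 6.55
eef_pos: [0.4495, -0.2396, 0.1801]
tool_rot: [0.992, 0.127, -0.0, 0.0]
ft_force: [0.1, 0.3, -0.5]
grip_width: 0.0287
grasp_force: 59.0
```

Request:
carry_out:
  plan:
    - {"dx":0,"dy":0,"dz":0,"twist":0,"fingers":1}
    - {"dx":0,"dy":0,"dz":20,"twist":0,"fingers":1}
    - {"dx":0,"dy":0,"dz":45,"twist":0,"fingers":1}
    - {"dx":0,"dy":0,"dz":60,"twist":0,"fingers":1}
    - {"dx":0,"dy":0,"dz":60,"twist":0,"fingers":1}

```text
clock: 6.97
eef_pos: [0.4475, -0.236, 0.1166]
tool_rot: [0.991, 0.131, -0.003, -0.002]
ft_force: [0.4, 0.7, -0.1]
grip_width: 0.0288
grasp_force: 59.2
```

Run:
```python
from h import *
c=snap('wrist','w4'); o=bot.get_obs(); M=R.from_quat(o['tool_rot']).as_matrix(); print(o['clock'],o['eef_pos'],np.degrees(np.arctan2(M[1,1],M[0,1])))
```

```text
7.0167 [ 0.44858842 -0.23647235  0.11845315] -74.94985954615743
```

View pics/w4.png

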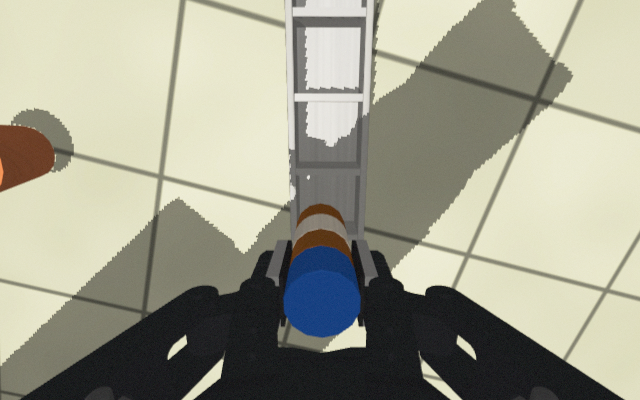

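Run:
```python
from fit import *
L=[((329,11),(0,51,35)),((329,97),(0,0,35)),((329,170),(0,-51,35)),((288.5,97),(-28,0,35)),((371,98),(28,0,35)),((291,170),(-28,-51,35)),((366,170),(28,-51,35)),((285,11),(-28,51,35)),((375,13),(28,51,35))]
x,r=fit([('w4',p,l) for p,l in L],[.523,-.218,-1.305]); print(x,np.degrees(x[2]),r.round(1).tolist())
for y in [-.0765,-.0255,.0255,.0765]: print(y,(x[0]-np.sin(x[2])*y).round(4),(x[1]+np.cos(x[2])*y).round(4))
a=cv2.imread('pics/w4.png')[0:260,260:400]; cv2.imwrite('pics/c4.png',cv2.resize(a,None,fx=2.3,fy=2.3,interpolation=cv2.INTER_CUBIC))
```

```text
[ 0.52281635 -0.22097881 -1.30988025] -75.05060976383497 [[1.0, 0.5], [0.3, -0.4], [-0.3, 0.8], [-0.6, -0.5], [-0.3, -1.4], [-1.1, 0.7], [1.5, 0.9], [0.5, 0.5], [-0.5, -1.5]]
-0.0765 0.4489 -0.2407
-0.0255 0.4982 -0.2276
0.0255 0.5475 -0.2144
0.0765 0.5967 -0.2012
```

View pics/c4.png

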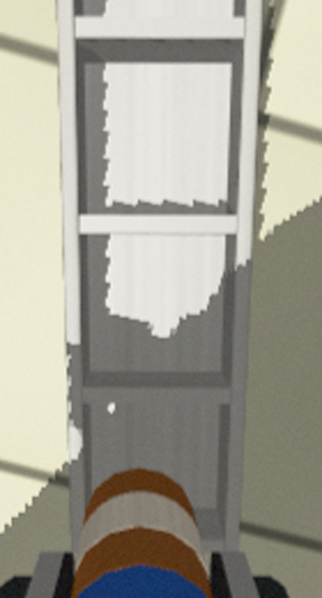

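The steel tray fits to within about 3 mm in all three views. I shift 1 mm and lower the vial gently.

Request:
carry_out:
  plan:
    - {"dx":-1,"dy":1,"dz":12,"twist":0,"fingers":1}
    - {"dx":-1,"dy":1,"dz":28,"twist":0,"fingers":1}
    - {"dx":-1,"dy":1,"dz":44,"twist":0,"fingers":1}
    - {"dx":-1,"dy":1,"dz":56,"twist":0,"fingers":1}
    - {"dx":-1,"dy":1,"dz":62,"twist":0,"fingers":1}

```text
clock: 7.43
eef_pos: [0.4497, -0.2386, 0.0581]
tool_rot: [0.991, 0.131, -0.0, -0.0]
ft_force: [0.5, 0.0, -0.8]
grip_width: 0.0294
grasp_force: 59.2
```

Request:
carry_out:
  plan:
    - {"dx":0,"dy":0,"dz":2,"twist":0,"fingers":1}
    - {"dx":0,"dy":0,"dz":4,"twist":0,"fingers":1}
    - {"dx":0,"dy":0,"dz":6,"twist":0,"fingers":1}
    - {"dx":0,"dy":0,"dz":7,"twist":0,"fingers":1}
    - {"dx":0,"dy":0,"dz":7,"twist":0,"fingers":1}

```text
clock: 7.85
eef_pos: [0.4499, -0.2392, 0.0518]
tool_rot: [0.991, 0.13, 0.0, 0.0]
ft_force: [0.1, 0.7, -0.4]
grip_width: 0.0288
grasp_force: 59.2
```

Run:
```python
from h import *
o=bot.get_obs(); print(o['clock'],o['eef_pos'],o['ft_force'])
print('held vial top would project to',proj('w4',[.4486,-.2365,.158]),'seen ~ (321.5,303)')
```

```text
7.85 [ 0.44985333 -0.23916429  0.0517694 ] [ 0.14475404  0.68855071 -0.42689418]
held vial top would project to [322.30727228 302.44356699] seen ~ (321.5,303)
```

Request:
carry_out:
  plan:
    - {"dx":0,"dy":0,"dz":0.5,"twist":0,"fingers":1}
    - {"dx":0,"dy":0,"dz":1,"twist":0,"fingers":1}
    - {"dx":0,"dy":0,"dz":1,"twist":0,"fingers":1}
    - {"dx":0,"dy":0,"dz":1,"twist":0,"fingers":1}
    - {"dx":0,"dy":0,"dz":1,"twist":0,"fingers":1}

```text
clock: 8.27
eef_pos: [0.4499, -0.2392, 0.0513]
tool_rot: [0.991, 0.13, 0.001, 0.0]
ft_force: [-0.8, 1.2, 5.8]
grip_width: 0.0292
grasp_force: 59.8
```

Request:
carry_out:
  plan:
    - {"dx":0,"dy":0,"dz":0,"twist":0,"fingers":-1}
    - {"dx":0,"dy":0,"dz":0,"twist":0,"fingers":-1}
    - {"dx":0,"dy":0,"dz":0,"twist":0,"fingers":-1}
    - {"dx":0,"dy":0,"dz":0,"twist":0,"fingers":-1}
    - {"dx":0,"dy":0,"dz":0,"twist":0,"fingers":-1}

```text
clock: 8.68
eef_pos: [0.4494, -0.239, 0.0501]
tool_rot: [0.991, 0.13, -0.0, -0.0]
ft_force: [-0.1, -1.0, 0.2]
grip_width: 0.0849
grasp_force: 0.0
```

Request:
carry_out:
  plan:
    - {"dx":0,"dy":0,"dz":-10,"twist":0,"fingers":-1}
    - {"dx":0,"dy":0,"dz":-30,"twist":0,"fingers":-1}
    - {"dx":0,"dy":0,"dz":-55,"twist":0,"fingers":-1}
    - {"dx":0,"dy":0,"dz":-85,"twist":0,"fingers":-1}
    - {"dx":0,"dy":0,"dz":-100,"twist":0,"fingers":-1}

```text
clock: 9.1
eef_pos: [0.4508, -0.2397, 0.1543]
tool_rot: [0.991, 0.13, 0.002, 0.001]
ft_force: [1.4, 0.1, 0.3]
grip_width: 0.0851
grasp_force: 0.0
```

```bash
python3 - <<'E'
from h import *
c=snap('wrist','w5')
E
echo 0.4492 -0.2393 0.150 -75.0 > pose.txt; python3 plan.py .5415,.1968,.150,29.3 .5415,.1968,.05,29.3 .5415,.1968,.18,29.3 .499,-.2268,.18,-75
```

```text
call: dx 67 dy -132 dz 0 twist -34.8 -> [0.4798, -0.0945, 0.15, -40.2]
call: dx 131 dy -70 dz 0 twist -34.8 -> [0.5108, 0.0508, 0.15, -5.4]
call: dx 148 dy 17 dz 0 twist -34.7 -> [0.5417, 0.1965, 0.15, 29.3]
--
call: dx 0 dy 0 dz 100 twist -0.0 -> [0.5417, 0.1965, 0.05, 29.3]
--
call: dx 0 dy 0 dz -130 twist -0.0 -> [0.5417, 0.1965, 0.18, 29.3]
--
call: dx -116 dy -81 dz 0 twist 34.8 -> [0.5278, 0.0557, 0.18, -5.5]
call: dx -142 dy -1 dz 0 twist 34.8 -> [0.5132, -0.0855, 0.18, -40.3]
call: dx -117 dy 81 dz 0 twist 34.7 -> [0.4993, -0.2271, 0.18, -75.0]
--
```

View pics/w5.png

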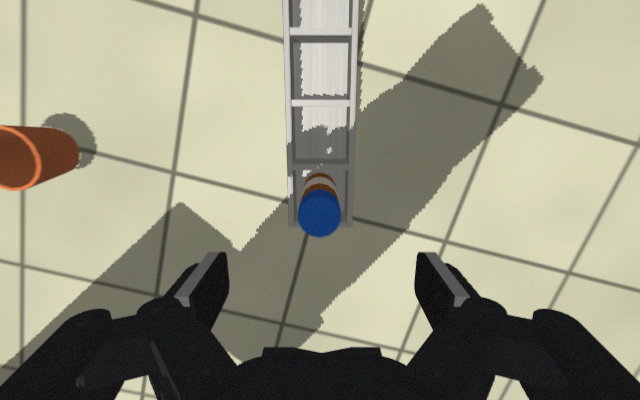

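The blue vial stands in the compartment at the end away from yellow, at (319,210), upright and centred. Green is next.

Request:
carry_out:
  plan:
    - {"dx":13,"dy":-26,"dz":0,"twist":-7,"fingers":-1}
    - {"dx":27,"dy":-53,"dz":0,"twist":-13.9,"fingers":-1}
    - {"dx":40,"dy":-79,"dz":0,"twist":-20.9,"fingers":-1}
    - {"dx":54,"dy":-106,"dz":0,"twist":-27.8,"fingers":-1}
    - {"dx":67,"dy":-132,"dz":0,"twist":-34.8,"fingers":-1}

```text
clock: 9.57
eef_pos: [0.4801, -0.0928, 0.1507]
tool_rot: [0.906, 0.423, 0.0, 0.0]
ft_force: [-0.2, -0.4, -0.6]
grip_width: 0.0854
grasp_force: 0.0
```

Request:
carry_out:
  plan:
    - {"dx":26,"dy":-14,"dz":0,"twist":-7,"fingers":-1}
    - {"dx":52,"dy":-28,"dz":0,"twist":-13.9,"fingers":-1}
    - {"dx":79,"dy":-42,"dz":0,"twist":-20.9,"fingers":-1}
    - {"dx":105,"dy":-56,"dz":0,"twist":-27.8,"fingers":-1}
    - {"dx":131,"dy":-70,"dz":0,"twist":-34.8,"fingers":-1}

```text
clock: 9.98
eef_pos: [0.5112, 0.0525, 0.1507]
tool_rot: [0.738, 0.675, 0.0, 0.0]
ft_force: [-0.2, -0.7, -0.0]
grip_width: 0.0854
grasp_force: 0.0
```

Request:
carry_out:
  plan:
    - {"dx":30,"dy":3,"dz":0,"twist":-6.9,"fingers":-1}
    - {"dx":59,"dy":7,"dz":0,"twist":-13.9,"fingers":-1}
    - {"dx":89,"dy":10,"dz":0,"twist":-20.8,"fingers":-1}
    - {"dx":118,"dy":14,"dz":0,"twist":-27.8,"fingers":-1}
    - {"dx":148,"dy":17,"dz":0,"twist":-34.7,"fingers":-1}

```text
clock: 10.4
eef_pos: [0.5421, 0.1981, 0.1506]
tool_rot: [0.503, 0.864, -0.0, 0.0]
ft_force: [0.3, -0.0, -2.1]
grip_width: 0.0851
grasp_force: 0.0
```

Request:
carry_out:
  plan:
    - {"dx":0,"dy":0,"dz":0,"twist":0,"fingers":-1}
    - {"dx":0,"dy":0,"dz":0,"twist":0,"fingers":-1}
    - {"dx":0,"dy":0,"dz":10,"twist":0,"fingers":-1}
    - {"dx":0,"dy":0,"dz":25,"twist":0,"fingers":-1}
    - {"dx":0,"dy":0,"dz":40,"twist":0,"fingers":-1}

```text
clock: 10.82
eef_pos: [0.542, 0.1953, 0.1098]
tool_rot: [0.507, 0.862, 0.0, 0.0]
ft_force: [0.7, -0.6, 0.3]
grip_width: 0.0853
grasp_force: 0.0
```

Request:
carry_out:
  plan:
    - {"dx":0,"dy":0,"dz":18,"twist":0,"fingers":-1}
    - {"dx":0,"dy":0,"dz":36,"twist":0,"fingers":-1}
    - {"dx":0,"dy":0,"dz":50,"twist":0,"fingers":-1}
    - {"dx":0,"dy":0,"dz":58,"twist":0,"fingers":-1}
    - {"dx":0,"dy":0,"dz":60,"twist":0,"fingers":-1}

```text
clock: 11.23
eef_pos: [0.5404, 0.1948, 0.0482]
tool_rot: [0.506, 0.862, -0.002, -0.001]
ft_force: [0.3, 0.8, 0.3]
grip_width: 0.0853
grasp_force: 0.0
```

Request:
carry_out:
  plan:
    - {"dx":0,"dy":0,"dz":0,"twist":0,"fingers":1}
    - {"dx":0,"dy":0,"dz":0,"twist":0,"fingers":1}
    - {"dx":0,"dy":0,"dz":0,"twist":0,"fingers":1}
    - {"dx":0,"dy":0,"dz":0,"twist":0,"fingers":1}
    - {"dx":0,"dy":0,"dz":0,"twist":0,"fingers":1}

```text
clock: 11.65
eef_pos: [0.5427, 0.197, 0.0514]
tool_rot: [0.505, 0.863, 0.001, 0.001]
ft_force: [-1.0, -0.1, 2.5]
grip_width: 0.0289
grasp_force: 58.8
```

Request:
carry_out:
  plan:
    - {"dx":0,"dy":0,"dz":-18,"twist":0,"fingers":1}
    - {"dx":0,"dy":0,"dz":-46,"twist":0,"fingers":1}
    - {"dx":0,"dy":0,"dz":-78,"twist":0,"fingers":1}
    - {"dx":0,"dy":0,"dz":-110,"twist":0,"fingers":1}
    - {"dx":0,"dy":0,"dz":-130,"twist":0,"fingers":1}

```text
clock: 12.07
eef_pos: [0.5432, 0.1973, 0.1843]
tool_rot: [0.505, 0.863, 0.002, 0.002]
ft_force: [1.6, 0.1, -1.2]
grip_width: 0.0287
grasp_force: 59.1
```

Request:
carry_out:
  plan:
    - {"dx":-23,"dy":-16,"dz":0,"twist":7,"fingers":1}
    - {"dx":-46,"dy":-32,"dz":0,"twist":13.9,"fingers":1}
    - {"dx":-70,"dy":-49,"dz":0,"twist":20.9,"fingers":1}
    - {"dx":-93,"dy":-65,"dz":0,"twist":27.8,"fingers":1}
    - {"dx":-116,"dy":-81,"dz":0,"twist":34.8,"fingers":1}

```text
clock: 12.48
eef_pos: [0.5279, 0.055, 0.1808]
tool_rot: [0.742, 0.67, 0.0, 0.0]
ft_force: [-0.0, -0.1, -1.0]
grip_width: 0.0294
grasp_force: 59.0
```

Request:
carry_out:
  plan:
    - {"dx":-28,"dy":0,"dz":0,"twist":7,"fingers":1}
    - {"dx":-57,"dy":0,"dz":0,"twist":13.9,"fingers":1}
    - {"dx":-85,"dy":-1,"dz":0,"twist":20.9,"fingers":1}
    - {"dx":-114,"dy":-1,"dz":0,"twist":27.8,"fingers":1}
    - {"dx":-142,"dy":-1,"dz":0,"twist":34.8,"fingers":1}

```text
clock: 12.9
eef_pos: [0.5133, -0.0866, 0.1807]
tool_rot: [0.909, 0.418, 0.0, 0.0]
ft_force: [-0.1, 0.3, -1.5]
grip_width: 0.0291
grasp_force: 59.0
```

Request:
carry_out:
  plan:
    - {"dx":-23,"dy":16,"dz":0,"twist":6.9,"fingers":1}
    - {"dx":-47,"dy":32,"dz":0,"twist":13.9,"fingers":1}
    - {"dx":-70,"dy":49,"dz":0,"twist":20.8,"fingers":1}
    - {"dx":-94,"dy":65,"dz":0,"twist":27.8,"fingers":1}
    - {"dx":-117,"dy":81,"dz":0,"twist":34.7,"fingers":1}

```text
clock: 13.32
eef_pos: [0.4993, -0.2282, 0.1807]
tool_rot: [0.992, 0.127, 0.0, 0.0]
ft_force: [0.5, -0.2, -0.4]
grip_width: 0.029
grasp_force: 59.0
```

Request:
carry_out:
  plan:
    - {"dx":0,"dy":0,"dz":0,"twist":0,"fingers":1}
    - {"dx":0,"dy":0,"dz":20,"twist":0,"fingers":1}
    - {"dx":0,"dy":0,"dz":45,"twist":0,"fingers":1}
    - {"dx":0,"dy":0,"dz":60,"twist":0,"fingers":1}
    - {"dx":0,"dy":0,"dz":60,"twist":0,"fingers":1}

```text
clock: 13.73
eef_pos: [0.4971, -0.2253, 0.1169]
tool_rot: [0.991, 0.131, -0.003, -0.002]
ft_force: [-0.5, -0.1, -0.7]
grip_width: 0.0289
grasp_force: 59.2
```

Run:
```python
from h import *
c=snap('wrist','w6'); o=bot.get_obs(); print(o['eef_pos'])
```

```text
[ 0.49817845 -0.22577552  0.11878966]
```

View pics/w6.png

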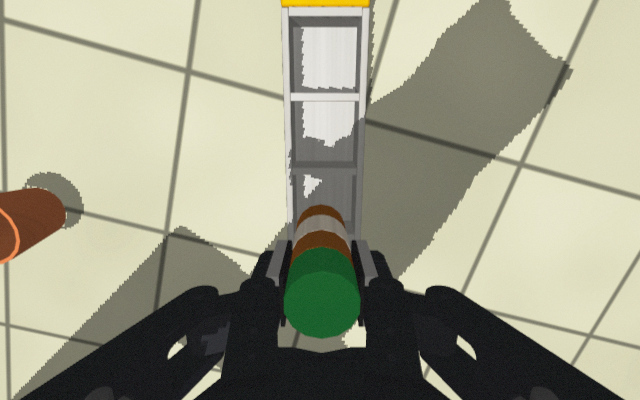

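Request:
carry_out:
  plan:
    - {"dx":0,"dy":1,"dz":12,"twist":0,"fingers":1}
    - {"dx":0,"dy":1,"dz":28,"twist":0,"fingers":1}
    - {"dx":0,"dy":1,"dz":44,"twist":0,"fingers":1}
    - {"dx":0,"dy":1,"dz":56,"twist":0,"fingers":1}
    - {"dx":0,"dy":1,"dz":62,"twist":0,"fingers":1}

```text
clock: 14.2
eef_pos: [0.5002, -0.2275, 0.0584]
tool_rot: [0.991, 0.131, 0.0, 0.0]
ft_force: [0.2, -0.0, -0.8]
grip_width: 0.0291
grasp_force: 59.1
```

Request:
carry_out:
  plan:
    - {"dx":0,"dy":0,"dz":3,"twist":0,"fingers":1}
    - {"dx":0,"dy":0,"dz":5,"twist":0,"fingers":1}
    - {"dx":0,"dy":0,"dz":7,"twist":0,"fingers":1}
    - {"dx":0,"dy":0,"dz":8,"twist":0,"fingers":1}
    - {"dx":0,"dy":0,"dz":8,"twist":0,"fingers":1}

```text
clock: 14.62
eef_pos: [0.5007, -0.2281, 0.0514]
tool_rot: [0.991, 0.131, 0.001, 0.0]
ft_force: [-0.1, 0.2, 2.5]
grip_width: 0.0288
grasp_force: 59.5
```

Request:
carry_out:
  plan:
    - {"dx":0,"dy":0,"dz":0,"twist":0,"fingers":-1}
    - {"dx":0,"dy":0,"dz":0,"twist":0,"fingers":-1}
    - {"dx":0,"dy":0,"dz":0,"twist":0,"fingers":-1}
    - {"dx":0,"dy":0,"dz":0,"twist":0,"fingers":-1}
    - {"dx":0,"dy":0,"dz":0,"twist":0,"fingers":-1}

```text
clock: 15.03
eef_pos: [0.4998, -0.2279, 0.0503]
tool_rot: [0.991, 0.13, -0.0, -0.0]
ft_force: [-0.5, -0.7, 0.2]
grip_width: 0.0845
grasp_force: 0.0
```

Request:
carry_out:
  plan:
    - {"dx":0,"dy":0,"dz":-10,"twist":0,"fingers":-1}
    - {"dx":0,"dy":0,"dz":-30,"twist":0,"fingers":-1}
    - {"dx":0,"dy":0,"dz":-55,"twist":0,"fingers":-1}
    - {"dx":0,"dy":0,"dz":-85,"twist":0,"fingers":-1}
    - {"dx":0,"dy":0,"dz":-100,"twist":0,"fingers":-1}

```text
clock: 15.45
eef_pos: [0.5013, -0.2285, 0.1545]
tool_rot: [0.991, 0.13, 0.002, 0.001]
ft_force: [-0.1, -0.1, -0.3]
grip_width: 0.0855
grasp_force: 0.0
```

```bash
echo 0.4996 -0.2281 0.150 -75.0 > pose.txt; python3 plan.py .5675,.154,.150,29.3 .5675,.154,.05,29.3 .5675,.154,.18,29.3 .5481,-.2147,.18,-75
```

```text
call: dx 55 dy -117 dz 0 twist -34.8 -> [0.5224, -0.1009, 0.15, -40.2]
call: dx 112 dy -65 dz 0 twist -34.8 -> [0.5451, 0.0266, 0.15, -5.4]
call: dx 129 dy 10 dz 0 twist -34.7 -> [0.5672, 0.1541, 0.15, 29.3]
--
call: dx 0 dy 0 dz 100 twist -0.0 -> [0.5672, 0.1541, 0.05, 29.3]
--
call: dx 0 dy 0 dz -130 twist -0.0 -> [0.5672, 0.1541, 0.18, 29.3]
--
call: dx -104 dy -66 dz 0 twist 34.8 -> [0.5605, 0.0311, 0.18, -5.5]
call: dx -123 dy 6 dz 0 twist 34.8 -> [0.5547, -0.0919, 0.18, -40.3]
call: dx -98 dy 74 dz 0 twist 34.7 -> [0.5478, -0.2145, 0.18, -75.0]
--
```

Request:
carry_out:
  plan:
    - {"dx":11,"dy":-23,"dz":0,"twist":-7,"fingers":-1}
    - {"dx":22,"dy":-47,"dz":0,"twist":-13.9,"fingers":-1}
    - {"dx":33,"dy":-70,"dz":0,"twist":-20.9,"fingers":-1}
    - {"dx":44,"dy":-94,"dz":0,"twist":-27.8,"fingers":-1}
    - {"dx":55,"dy":-117,"dz":0,"twist":-34.8,"fingers":-1}

```text
clock: 15.87
eef_pos: [0.5229, -0.0995, 0.1513]
tool_rot: [0.906, 0.423, 0.0, 0.0]
ft_force: [0.2, -0.5, 0.1]
grip_width: 0.0855
grasp_force: 0.0
```

Request:
carry_out:
  plan:
    - {"dx":22,"dy":-13,"dz":0,"twist":-7,"fingers":-1}
    - {"dx":45,"dy":-26,"dz":0,"twist":-13.9,"fingers":-1}
    - {"dx":67,"dy":-39,"dz":0,"twist":-20.9,"fingers":-1}
    - {"dx":90,"dy":-52,"dz":0,"twist":-27.8,"fingers":-1}
    - {"dx":112,"dy":-65,"dz":0,"twist":-34.8,"fingers":-1}

```text
clock: 16.28
eef_pos: [0.5456, 0.0282, 0.1512]
tool_rot: [0.738, 0.675, 0.0, 0.0]
ft_force: [0.1, 0.8, -1.3]
grip_width: 0.0856
grasp_force: 0.0
```

Request:
carry_out:
  plan:
    - {"dx":26,"dy":2,"dz":0,"twist":-6.9,"fingers":-1}
    - {"dx":52,"dy":4,"dz":0,"twist":-13.9,"fingers":-1}
    - {"dx":77,"dy":6,"dz":0,"twist":-20.8,"fingers":-1}
    - {"dx":103,"dy":8,"dz":0,"twist":-27.8,"fingers":-1}
    - {"dx":129,"dy":10,"dz":0,"twist":-34.7,"fingers":-1}

```text
clock: 16.7
eef_pos: [0.5677, 0.1557, 0.1512]
tool_rot: [0.503, 0.864, 0.0, 0.0]
ft_force: [0.7, -0.9, 0.5]
grip_width: 0.0857
grasp_force: 0.0
```

Request:
carry_out:
  plan:
    - {"dx":0,"dy":0,"dz":0,"twist":0,"fingers":-1}
    - {"dx":0,"dy":0,"dz":0,"twist":0,"fingers":-1}
    - {"dx":0,"dy":0,"dz":10,"twist":0,"fingers":-1}
    - {"dx":0,"dy":0,"dz":25,"twist":0,"fingers":-1}
    - {"dx":0,"dy":0,"dz":40,"twist":0,"fingers":-1}

```text
clock: 17.12
eef_pos: [0.5677, 0.1531, 0.1101]
tool_rot: [0.506, 0.862, 0.0, 0.0]
ft_force: [-0.3, -0.5, -0.2]
grip_width: 0.0853
grasp_force: 0.0
```

Request:
carry_out:
  plan:
    - {"dx":0,"dy":0,"dz":18,"twist":0,"fingers":-1}
    - {"dx":0,"dy":0,"dz":36,"twist":0,"fingers":-1}
    - {"dx":0,"dy":0,"dz":50,"twist":0,"fingers":-1}
    - {"dx":0,"dy":0,"dz":58,"twist":0,"fingers":-1}
    - {"dx":0,"dy":0,"dz":60,"twist":0,"fingers":-1}

```text
clock: 17.53
eef_pos: [0.5659, 0.1527, 0.0482]
tool_rot: [0.506, 0.862, -0.002, -0.001]
ft_force: [-0.8, 0.6, 0.2]
grip_width: 0.0854
grasp_force: 0.0
```

Request:
carry_out:
  plan:
    - {"dx":0,"dy":0,"dz":0,"twist":0,"fingers":1}
    - {"dx":0,"dy":0,"dz":0,"twist":0,"fingers":1}
    - {"dx":0,"dy":0,"dz":0,"twist":0,"fingers":1}
    - {"dx":0,"dy":0,"dz":0,"twist":0,"fingers":1}
    - {"dx":0,"dy":0,"dz":0,"twist":0,"fingers":1}

```text
clock: 17.95
eef_pos: [0.5683, 0.1545, 0.0515]
tool_rot: [0.505, 0.863, 0.001, 0.001]
ft_force: [-0.1, 0.8, 0.5]
grip_width: 0.0288
grasp_force: 59.1
```

Request:
carry_out:
  plan:
    - {"dx":0,"dy":0,"dz":-18,"twist":0,"fingers":1}
    - {"dx":0,"dy":0,"dz":-46,"twist":0,"fingers":1}
    - {"dx":0,"dy":0,"dz":-78,"twist":0,"fingers":1}
    - {"dx":0,"dy":0,"dz":-110,"twist":0,"fingers":1}
    - {"dx":0,"dy":0,"dz":-130,"twist":0,"fingers":1}

```text
clock: 18.37
eef_pos: [0.5687, 0.1548, 0.1843]
tool_rot: [0.505, 0.863, 0.002, 0.002]
ft_force: [0.9, -0.1, -0.5]
grip_width: 0.0287
grasp_force: 59.2
```

Request:
carry_out:
  plan:
    - {"dx":-21,"dy":-13,"dz":0,"twist":7,"fingers":1}
    - {"dx":-42,"dy":-26,"dz":0,"twist":13.9,"fingers":1}
    - {"dx":-62,"dy":-40,"dz":0,"twist":20.9,"fingers":1}
    - {"dx":-83,"dy":-53,"dz":0,"twist":27.8,"fingers":1}
    - {"dx":-104,"dy":-66,"dz":0,"twist":34.8,"fingers":1}

```text
clock: 18.78
eef_pos: [0.5606, 0.0305, 0.1807]
tool_rot: [0.742, 0.67, 0.0, 0.0]
ft_force: [-0.0, -0.1, -0.1]
grip_width: 0.0288
grasp_force: 59.1
```

Request:
carry_out:
  plan:
    - {"dx":-25,"dy":1,"dz":0,"twist":7,"fingers":1}
    - {"dx":-49,"dy":2,"dz":0,"twist":13.9,"fingers":1}
    - {"dx":-74,"dy":4,"dz":0,"twist":20.9,"fingers":1}
    - {"dx":-98,"dy":5,"dz":0,"twist":27.8,"fingers":1}
    - {"dx":-123,"dy":6,"dz":0,"twist":34.8,"fingers":1}

```text
clock: 19.2
eef_pos: [0.5549, -0.0926, 0.1806]
tool_rot: [0.909, 0.418, 0.0, 0.0]
ft_force: [0.6, 0.0, 0.9]
grip_width: 0.0288
grasp_force: 59.1
```

Request:
carry_out:
  plan:
    - {"dx":-20,"dy":15,"dz":0,"twist":6.9,"fingers":1}
    - {"dx":-39,"dy":30,"dz":0,"twist":13.9,"fingers":1}
    - {"dx":-59,"dy":44,"dz":0,"twist":20.8,"fingers":1}
    - {"dx":-78,"dy":59,"dz":0,"twist":27.8,"fingers":1}
    - {"dx":-98,"dy":74,"dz":0,"twist":34.7,"fingers":1}

```text
clock: 19.62
eef_pos: [0.5479, -0.2152, 0.1806]
tool_rot: [0.992, 0.128, 0.0, 0.0]
ft_force: [0.7, 0.2, -1.1]
grip_width: 0.0291
grasp_force: 59.1
```

Request:
carry_out:
  plan:
    - {"dx":0,"dy":0,"dz":0,"twist":0,"fingers":1}
    - {"dx":0,"dy":0,"dz":20,"twist":0,"fingers":1}
    - {"dx":0,"dy":0,"dz":45,"twist":0,"fingers":1}
    - {"dx":0,"dy":0,"dz":60,"twist":0,"fingers":1}
    - {"dx":0,"dy":0,"dz":60,"twist":0,"fingers":1}

```text
clock: 20.03
eef_pos: [0.5454, -0.2128, 0.1165]
tool_rot: [0.991, 0.131, -0.003, -0.002]
ft_force: [-1.5, 0.6, -0.9]
grip_width: 0.0291
grasp_force: 59.2
```

Run:
```python
from h import *
c=snap('wrist','w7'); o=bot.get_obs(); print(o['eef_pos'])
x=[.5228,-.2205,-1.31]
for y in (.0,.051,.1045): print(proj('w7',[x[0]-np.sin(x[2])*y,x[1]+np.cos(x[2])*y,.035]))
```

```text
[ 0.54650215 -0.21319686  0.11856406]
[323.63028406 234.15950251]
[323.90058824 168.6213768 ]
[324.22412712  90.17592968]
```

View pics/w7.png

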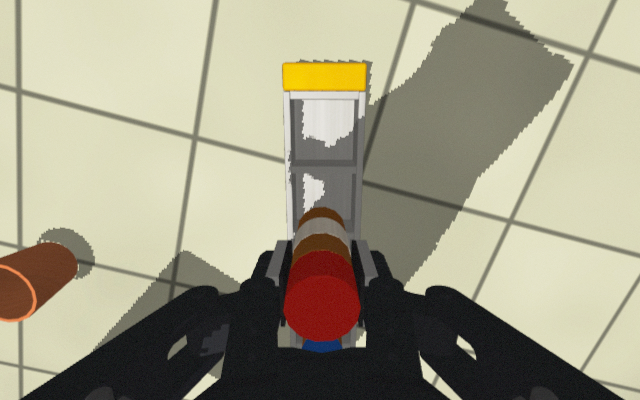

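Request:
carry_out:
  plan:
    - {"dx":1,"dy":1,"dz":12,"twist":0,"fingers":1}
    - {"dx":1,"dy":1,"dz":28,"twist":0,"fingers":1}
    - {"dx":1,"dy":1,"dz":44,"twist":0,"fingers":1}
    - {"dx":1,"dy":1,"dz":56,"twist":0,"fingers":1}
    - {"dx":1,"dy":1,"dz":62,"twist":0,"fingers":1}

```text
clock: 20.5
eef_pos: [0.5495, -0.2146, 0.0583]
tool_rot: [0.991, 0.131, 0.0, -0.0]
ft_force: [-0.5, 0.4, -0.4]
grip_width: 0.0287
grasp_force: 59.2
```

Request:
carry_out:
  plan:
    - {"dx":0,"dy":0,"dz":3,"twist":0,"fingers":1}
    - {"dx":0,"dy":0,"dz":5,"twist":0,"fingers":1}
    - {"dx":0,"dy":0,"dz":7,"twist":0,"fingers":1}
    - {"dx":0,"dy":0,"dz":8,"twist":0,"fingers":1}
    - {"dx":0,"dy":0,"dz":8,"twist":0,"fingers":1}

```text
clock: 20.92
eef_pos: [0.5501, -0.2152, 0.0515]
tool_rot: [0.991, 0.13, 0.001, 0.0]
ft_force: [-0.1, 0.8, 2.3]
grip_width: 0.0289
grasp_force: 59.6
```

Request:
carry_out:
  plan:
    - {"dx":0,"dy":0,"dz":0,"twist":0,"fingers":-1}
    - {"dx":0,"dy":0,"dz":0,"twist":0,"fingers":-1}
    - {"dx":0,"dy":0,"dz":0,"twist":0,"fingers":-1}
    - {"dx":0,"dy":0,"dz":0,"twist":0,"fingers":-1}
    - {"dx":0,"dy":0,"dz":0,"twist":0,"fingers":-1}

```text
clock: 21.33
eef_pos: [0.5492, -0.2149, 0.0503]
tool_rot: [0.991, 0.13, -0.0, -0.0]
ft_force: [0.1, 0.5, 0.7]
grip_width: 0.0848
grasp_force: 0.0
```

Request:
carry_out:
  plan:
    - {"dx":0,"dy":0,"dz":-10,"twist":0,"fingers":-1}
    - {"dx":0,"dy":0,"dz":-30,"twist":0,"fingers":-1}
    - {"dx":0,"dy":0,"dz":-55,"twist":0,"fingers":-1}
    - {"dx":0,"dy":0,"dz":-85,"twist":0,"fingers":-1}
    - {"dx":0,"dy":0,"dz":-100,"twist":0,"fingers":-1}

```text
clock: 21.75
eef_pos: [0.5508, -0.2155, 0.1547]
tool_rot: [0.991, 0.13, 0.002, 0.001]
ft_force: [1.0, -0.2, 0.9]
grip_width: 0.0854
grasp_force: 0.0
```

```bash
echo 0.5490 -0.2152 0.150 -75.0 > pose.txt; python3 plan.py .5895,.108,.150,29.3 .5895,.108,.05,29.3 .5895,.108,.18,29.3 .5978,-.2018,.18,-75
```

```text
call: dx 41 dy -101 dz 0 twist -34.8 -> [0.5625, -0.107, 0.15, -40.2]
call: dx 91 dy -59 dz 0 twist -34.8 -> [0.5761, 0.0006, 0.15, -5.4]
call: dx 108 dy 3 dz 0 twist -34.7 -> [0.5893, 0.1078, 0.15, 29.3]
--
call: dx 0 dy 0 dz 100 twist -0.0 -> [0.5893, 0.1078, 0.05, 29.3]
--
call: dx 0 dy 0 dz -130 twist -0.0 -> [0.5893, 0.1078, 0.18, 29.3]
--
call: dx -91 dy -48 dz 0 twist 34.8 -> [0.592, 0.0049, 0.18, -5.5]
call: dx -103 dy 13 dz 0 twist 34.8 -> [0.595, -0.0988, 0.18, -40.3]
call: dx -77 dy 69 dz 0 twist 34.7 -> [0.5978, -0.2022, 0.18, -75.0]
--
```

Request:
carry_out:
  plan:
    - {"dx":8,"dy":-20,"dz":0,"twist":-7,"fingers":-1}
    - {"dx":16,"dy":-40,"dz":0,"twist":-13.9,"fingers":-1}
    - {"dx":25,"dy":-61,"dz":0,"twist":-20.9,"fingers":-1}
    - {"dx":33,"dy":-81,"dz":0,"twist":-27.8,"fingers":-1}
    - {"dx":41,"dy":-101,"dz":0,"twist":-34.8,"fingers":-1}

```text
clock: 22.17
eef_pos: [0.5629, -0.1059, 0.1513]
tool_rot: [0.906, 0.424, 0.0, 0.0]
ft_force: [0.5, -0.3, 0.2]
grip_width: 0.0856
grasp_force: 0.0
```

Request:
carry_out:
  plan:
    - {"dx":18,"dy":-12,"dz":0,"twist":-7,"fingers":-1}
    - {"dx":36,"dy":-24,"dz":0,"twist":-13.9,"fingers":-1}
    - {"dx":55,"dy":-35,"dz":0,"twist":-20.9,"fingers":-1}
    - {"dx":73,"dy":-47,"dz":0,"twist":-27.8,"fingers":-1}
    - {"dx":91,"dy":-59,"dz":0,"twist":-34.8,"fingers":-1}

```text
clock: 22.58
eef_pos: [0.5766, 0.0019, 0.1512]
tool_rot: [0.738, 0.675, 0.0, 0.0]
ft_force: [0.1, 0.8, 0.6]
grip_width: 0.0854
grasp_force: 0.0
```

Request:
carry_out:
  plan:
    - {"dx":22,"dy":1,"dz":0,"twist":-6.9,"fingers":-1}
    - {"dx":43,"dy":1,"dz":0,"twist":-13.9,"fingers":-1}
    - {"dx":65,"dy":2,"dz":0,"twist":-20.8,"fingers":-1}
    - {"dx":86,"dy":2,"dz":0,"twist":-27.8,"fingers":-1}
    - {"dx":108,"dy":3,"dz":0,"twist":-34.7,"fingers":-1}

```text
clock: 23.0
eef_pos: [0.5896, 0.109, 0.1512]
tool_rot: [0.503, 0.864, 0.0, 0.0]
ft_force: [0.1, -0.4, 0.8]
grip_width: 0.0854
grasp_force: 0.0
```

Request:
carry_out:
  plan:
    - {"dx":0,"dy":0,"dz":0,"twist":0,"fingers":-1}
    - {"dx":0,"dy":0,"dz":0,"twist":0,"fingers":-1}
    - {"dx":0,"dy":0,"dz":10,"twist":0,"fingers":-1}
    - {"dx":0,"dy":0,"dz":25,"twist":0,"fingers":-1}
    - {"dx":0,"dy":0,"dz":40,"twist":0,"fingers":-1}

```text
clock: 23.42
eef_pos: [0.5898, 0.1069, 0.1101]
tool_rot: [0.506, 0.862, 0.0, 0.001]
ft_force: [0.1, -0.5, -0.9]
grip_width: 0.0851
grasp_force: 0.0
```

Run:
```python
from h import *
c=snap('wrist','w8'); o=bot.get_obs(); print(o['eef_pos'])
u,v=proj('w8',[.5893,.1078,.09]); print(u,v)
g=c['image'].max(2).astype(int)
for r in range(int(v)-60,int(v)+60,6): print(r,''.join('#' if g[r,q]<45 else '.' for q in range(int(u)-70,int(u)+70,3)))
```

```text
[0.58739901 0.10634415 0.10611331]
322.64385014888313 237.52123945793602
177 ...............................................
183 ...............................................
189 ......................................#........
195 ...................................#######.....
201 ...................................#######.....
207 ...................................#######.....
213 ..................###########......#######.....
219 ................##############.....#######.....
225 ...............################....#######.....
231 ...............################....#######.....
237 ...............#################...............
243 ...............#################...............
249 ...............################................
255 ................##############.................
261 ...................#########...................
267 ...............................................
273 ...............................................
279 ...............................................
285 ...............................................
291 ...............................................
```

The black cap's centre is at about (321.5,240) against a predicted (322.6,237.5). That's a good match, so I descend and grip.

Request:
carry_out:
  plan:
    - {"dx":0,"dy":0,"dz":18,"twist":0,"fingers":-1}
    - {"dx":0,"dy":0,"dz":36,"twist":0,"fingers":-1}
    - {"dx":0,"dy":0,"dz":50,"twist":0,"fingers":-1}
    - {"dx":0,"dy":0,"dz":58,"twist":0,"fingers":-1}
    - {"dx":0,"dy":0,"dz":60,"twist":0,"fingers":-1}

```text
clock: 23.88
eef_pos: [0.5881, 0.1068, 0.0484]
tool_rot: [0.506, 0.862, -0.001, -0.001]
ft_force: [-0.0, 0.3, 0.4]
grip_width: 0.085
grasp_force: 0.0
```

Request:
carry_out:
  plan:
    - {"dx":0,"dy":0,"dz":0,"twist":0,"fingers":1}
    - {"dx":0,"dy":0,"dz":0,"twist":0,"fingers":1}
    - {"dx":0,"dy":0,"dz":0,"twist":0,"fingers":1}
    - {"dx":0,"dy":0,"dz":0,"twist":0,"fingers":1}
    - {"dx":0,"dy":0,"dz":0,"twist":0,"fingers":1}

```text
clock: 24.3
eef_pos: [0.5903, 0.1082, 0.0515]
tool_rot: [0.505, 0.863, 0.001, 0.001]
ft_force: [-0.4, 0.3, 1.6]
grip_width: 0.0289
grasp_force: 58.8
```

Request:
carry_out:
  plan:
    - {"dx":0,"dy":0,"dz":-18,"twist":0,"fingers":1}
    - {"dx":0,"dy":0,"dz":-46,"twist":0,"fingers":1}
    - {"dx":0,"dy":0,"dz":-78,"twist":0,"fingers":1}
    - {"dx":0,"dy":0,"dz":-110,"twist":0,"fingers":1}
    - {"dx":0,"dy":0,"dz":-130,"twist":0,"fingers":1}

```text
clock: 24.72
eef_pos: [0.5908, 0.1084, 0.1843]
tool_rot: [0.505, 0.863, 0.002, 0.002]
ft_force: [0.7, 0.5, -0.0]
grip_width: 0.0292
grasp_force: 59.1
```

Request:
carry_out:
  plan:
    - {"dx":-18,"dy":-10,"dz":0,"twist":7,"fingers":1}
    - {"dx":-36,"dy":-19,"dz":0,"twist":13.9,"fingers":1}
    - {"dx":-55,"dy":-29,"dz":0,"twist":20.9,"fingers":1}
    - {"dx":-73,"dy":-38,"dz":0,"twist":27.8,"fingers":1}
    - {"dx":-91,"dy":-48,"dz":0,"twist":34.8,"fingers":1}

```text
clock: 25.13
eef_pos: [0.5923, 0.0045, 0.1806]
tool_rot: [0.742, 0.67, 0.0, 0.0]
ft_force: [-0.0, 0.2, -1.1]
grip_width: 0.0288
grasp_force: 59.1
```

Request:
carry_out:
  plan:
    - {"dx":-21,"dy":3,"dz":0,"twist":7,"fingers":1}
    - {"dx":-41,"dy":5,"dz":0,"twist":13.9,"fingers":1}
    - {"dx":-62,"dy":8,"dz":0,"twist":20.9,"fingers":1}
    - {"dx":-82,"dy":10,"dz":0,"twist":27.8,"fingers":1}
    - {"dx":-103,"dy":13,"dz":0,"twist":34.8,"fingers":1}

```text
clock: 25.55
eef_pos: [0.5951, -0.0994, 0.1806]
tool_rot: [0.909, 0.418, 0.0, -0.0]
ft_force: [0.3, 0.2, -0.5]
grip_width: 0.0292
grasp_force: 59.1
```

Request:
carry_out:
  plan:
    - {"dx":-15,"dy":14,"dz":0,"twist":6.9,"fingers":1}
    - {"dx":-31,"dy":28,"dz":0,"twist":13.9,"fingers":1}
    - {"dx":-46,"dy":41,"dz":0,"twist":20.8,"fingers":1}
    - {"dx":-62,"dy":55,"dz":0,"twist":27.8,"fingers":1}
    - {"dx":-77,"dy":69,"dz":0,"twist":34.7,"fingers":1}

```text
clock: 25.97
eef_pos: [0.5979, -0.2029, 0.1805]
tool_rot: [0.992, 0.127, 0.0, 0.0]
ft_force: [0.1, 0.7, -0.3]
grip_width: 0.0293
grasp_force: 59.2
```

Request:
carry_out:
  plan:
    - {"dx":0,"dy":0,"dz":0,"twist":0,"fingers":1}
    - {"dx":0,"dy":0,"dz":20,"twist":0,"fingers":1}
    - {"dx":0,"dy":0,"dz":45,"twist":0,"fingers":1}
    - {"dx":0,"dy":0,"dz":60,"twist":0,"fingers":1}
    - {"dx":0,"dy":0,"dz":60,"twist":0,"fingers":1}

```text
clock: 26.38
eef_pos: [0.5953, -0.2005, 0.1162]
tool_rot: [0.991, 0.131, -0.004, -0.002]
ft_force: [-1.2, -0.3, -1.4]
grip_width: 0.0292
grasp_force: 59.2
```

Run:
```python
from h import *
c=snap('wrist','w9'); o=bot.get_obs(); print(o['eef_pos'])
h=cv2.cvtColor(c['image'],cv2.COLOR_RGB2HSV); m=cv2.inRange(h,(18,150,80),(35,255,255)); m[:, :250]=0; m[:,400:]=0
v,u=np.nonzero(m); print('yellow px',u.min(),u.max(),v.min(),v.max(),len(u))
x=[.5228,-.2205,-1.31]
for lx in (-.028,.028):
  for y in (.1045,.1225): print(lx,y,proj('w9',[x[0]+np.cos(x[2])*lx-np.sin(x[2])*y,x[1]+np.sin(x[2])*lx+np.cos(x[2])*y,.035]))
```

```text
[ 0.59645758 -0.20085824  0.11831609]
yellow px 283 361 137 342 2221
-0.028 0.1045 [283.56099363 165.709449  ]
-0.028 0.1225 [282.73336964 140.3557727 ]
0.028 0.1045 [361.61164414 165.94438869]
0.028 0.1225 [362.60525336 140.56978976]
```

Request:
carry_out:
  plan:
    - {"dx":1,"dy":0,"dz":12,"twist":0,"fingers":1}
    - {"dx":1,"dy":0,"dz":28,"twist":0,"fingers":1}
    - {"dx":1,"dy":0,"dz":44,"twist":0,"fingers":1}
    - {"dx":1,"dy":0,"dz":56,"twist":0,"fingers":1}
    - {"dx":1,"dy":0,"dz":62,"twist":0,"fingers":1}

```text
clock: 26.85
eef_pos: [0.5992, -0.2013, 0.0583]
tool_rot: [0.991, 0.131, -0.0, -0.0]
ft_force: [0.1, 1.0, -0.3]
grip_width: 0.0289
grasp_force: 59.2
```

Request:
carry_out:
  plan:
    - {"dx":0,"dy":0,"dz":3,"twist":0,"fingers":1}
    - {"dx":0,"dy":0,"dz":5,"twist":0,"fingers":1}
    - {"dx":0,"dy":0,"dz":7,"twist":0,"fingers":1}
    - {"dx":0,"dy":0,"dz":8,"twist":0,"fingers":1}
    - {"dx":0,"dy":0,"dz":8,"twist":0,"fingers":1}

```text
clock: 27.27
eef_pos: [0.5999, -0.2018, 0.0515]
tool_rot: [0.991, 0.13, 0.001, 0.0]
ft_force: [-0.4, -0.3, 1.5]
grip_width: 0.0291
grasp_force: 59.5
```

Request:
carry_out:
  plan:
    - {"dx":0,"dy":0,"dz":0,"twist":0,"fingers":-1}
    - {"dx":0,"dy":0,"dz":0,"twist":0,"fingers":-1}
    - {"dx":0,"dy":0,"dz":0,"twist":0,"fingers":-1}
    - {"dx":0,"dy":0,"dz":0,"twist":0,"fingers":-1}
    - {"dx":0,"dy":0,"dz":0,"twist":0,"fingers":-1}

```text
clock: 27.68
eef_pos: [0.5991, -0.2017, 0.0503]
tool_rot: [0.991, 0.13, -0.0, -0.0]
ft_force: [-0.2, 0.6, 0.5]
grip_width: 0.0853
grasp_force: 0.0
```

Request:
carry_out:
  plan:
    - {"dx":0,"dy":0,"dz":-10,"twist":0,"fingers":-1}
    - {"dx":0,"dy":0,"dz":-35,"twist":0,"fingers":-1}
    - {"dx":0,"dy":0,"dz":-70,"twist":0,"fingers":-1}
    - {"dx":0,"dy":0,"dz":-105,"twist":0,"fingers":-1}
    - {"dx":0,"dy":0,"dz":-140,"twist":0,"fingers":-1}

```text
clock: 28.1
eef_pos: [0.5987, -0.2015, 0.1924]
tool_rot: [0.991, 0.13, -0.0, -0.0]
ft_force: [0.9, -1.2, -0.3]
grip_width: 0.0855
grasp_force: 0.0
```

Request:
carry_out:
  plan:
    - {"dx":-15,"dy":0,"dz":-15,"twist":0,"fingers":-1}
    - {"dx":-30,"dy":0,"dz":-30,"twist":0,"fingers":-1}
    - {"dx":-40,"dy":0,"dz":-40,"twist":0,"fingers":-1}
    - {"dx":-40,"dy":0,"dz":-40,"twist":0,"fingers":-1}
    - {"dx":-40,"dy":0,"dz":-40,"twist":0,"fingers":-1}

```text
clock: 28.52
eef_pos: [0.5605, -0.2123, 0.2311]
tool_rot: [0.992, 0.13, 0.001, 0.0]
ft_force: [-0.4, -0.4, 0.6]
grip_width: 0.0856
grasp_force: 0.0
```

Run:
```python
from h import *
snap('wrist','w10'); snap('side','side1')
a=cv2.imread('pics/w10.png')[:,180:480]; b=cv2.imread('pics/side1.png')[70:280,270:520]
o=np.zeros((420,800,3),np.uint8); o[:400,:300]=a; o[:420,300:]=cv2.resize(b,None,fx=2,fy=2); cv2.imwrite('pics/fin.png',o)
```

```text
(no output)
```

View pics/fin.png

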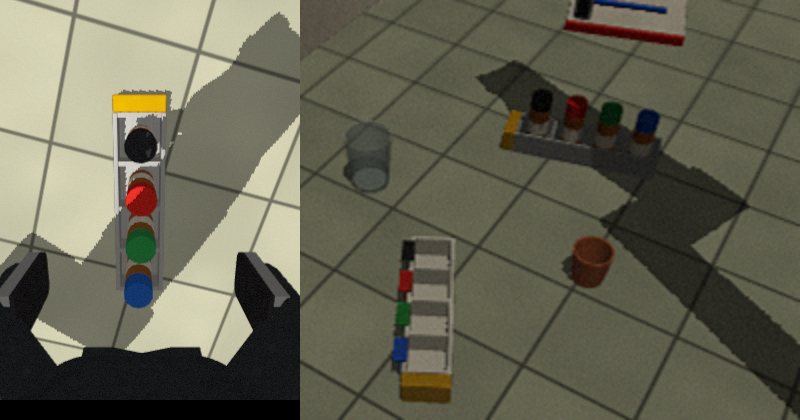

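All four vials stand upright in the steel tray. From the yellow end, in the wrist view, they run black (140,145), red (141,197), green (140,245), blue (138,290), and the bystanders haven't moved.

```bash
python3 -c "
from workcell import job_done
print(job_done())"
```

```text
the job is handed in; nothing more can be done
None
```

The job is done and handed in: all four vials stand upright in the steel tray in reversed order (black next to its yellow end, then red, green and blue), each set down on its floor before release, and the beaker, copper cup and glove box were never touched.

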